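# Raise the parcel camera on its telescopic mast

### The arm

A 7-joint arm with a two-finger parallel gripper is mounted at the origin on the work surface. World frame = base frame: x ahead of the robot, y to its left, z up, the work surface at z = 0. Lengths are in m, angles in rad, forces in N, time in s.
With the tool pointing down it reaches from about 0.4 to 0.85 m from the base axis. Payload 4.5 kg.
Tool frame: the origin (TCP) lies at the very end of the fingers, on their centre line; the grasp point (between the pads) lies r.hold_point_z behind it (r.hold_point_z is the distance from the TCP to the grasp point, in m); z points along the fingers, y is the direction in which the jaws open and shut (so a half turn about z gives the same grasp; the last joint's range is limited). The gripper opens to 88 mm and grips with 3 to 60 N. Pads are 18 mm wide; open, the fingers measure 123 mm over their backs; the gripper's body (75 mm by 187 mm) begins 45 mm behind the grasp point.
Start: joints at [0.034, 0.689, -0.195, 1.565, 0.157, 0.902, -0.215], TCP at [0.625, 0, 0.2] pointing down, gripper open.
Joint ranges: [-3.01, 3.01], [-0.46, 2.08], [-1.47, 1.51], [0.13, 2.56], [-1, 4.14], [0.04, 2.09], [-2.66, 2.66]. Speed limits (rad/s): [2.57, 2.57, 3.14, 3.14, 3.14, 3.14, 3.14].

### API

Orientations are given as a unit quaternion [x, y, z, w].
In Python, from cell import r gives the robot as it stands. The module is installed in compiled form; this text tells all that it offers.
- The arm moves only by the tool apply_moves, never from a script. Its argument "plan" is text: rows parted by semicolons, each of 4 numbers parted by spaces: the shift along the tool's x, y, z in cm, then the turn about the tool's z in degrees. A call has exactly 10 rows; each row shifts and turns the pose as measured when the row begins, along the tool's axes as they then stand; what a row does not reach is not made up. A row lasts 1/12 s, in which the tool goes at most 41.7 mm and 7.16 degrees, less where a joint would pass 70% of its speed; a pose out of reach is approached as far as the arm can. A call with a gripper value outside its range is refused whole. "claw" is the opening, from -1 (shut) to 1 (fully open), so that 0 is half open, set as the call begins (left out, the last holds). The fingers move at their own pace and stop on an object; "force" is the grip in N (left out, the last holds). Time passes only in rows, so rows that do not move let the fingers close, or fill a call up. It gives the time, the measured TCP pose, the force and the opening at its end, in the units of the state.
- r.read_state(): the state, without advancing time (a new reading comes with each control period).
- r.grab_frame(name): name is "scene" or "side" or "wrist"; returns the picture (480x640x3 uint8, red, green, blue); there is no depth.
- r.camera_model(name): a dict with "mtx" (3x3 intrinsics, pixels), "world_from_camera" (4x4, takes a point from camera to world coordinates); the wrist camera has in their place "tool_from_camera" (4x4, takes a point from camera to tool coordinates, whose origin is the TCP and whose axes are the flange's). Camera axes: x right, y down, z forward; pixel columns grow to the right and rows downward; lengths in m; the calibration is good to about 2 mm. A picture is of the moment at which its call begins: read the wrist's pose just before it. camera_model takes no time and is no camera call.
- r.hand_in(): hands the job in, once; it reports no verdict.
The state is a dict: "time_s": time; "joint_positions": joint angles; "qvel": joint speeds; "joint_torque": joint torques, N m; "tool_pos": TCP position; "orientation": TCP orientation; "contact_force": force on the tool from outside, world axes, zero at the start; "torque": the same for the moment, N m; "gripper_width": opening from 0.0 (shut) to 1.0 (fully open).
Only numpy, scipy, OpenCV 4.12 (cv2) and the standard library are available. Lean on these libraries where they do the work, as an engineer would, in place of code of your own. Each camera call takes 0.05 s, during which the arm holds its last target. There are 200 camera calls.

### The job

Get the packing bench's camera up for the proof-of-packing photo: push the stand's red mushroom lock down and, keeping it down, turn it clockwise as far as it goes to unlock the mast, then let it spring back up. Then squeeze the orange button on the mast's grip head, pull the mast straight up past its first stop to its second stop at the top, and finish holding it there with the button still squeezed, not letting go. Leave the parcel and the other things on the bench where they are.

Things in the scene. Friction and masses are not known exactly. Their poses are not given: they have to be found in the camera images.
- stand: photo stand fixed to the bench: grey foot plate 90 (x) x 280 (y) x 15 mm. Origin: centre of the plate's underside; its y axis runs along the plate from the red mushroom lock (at y = -75 mm) to the telescopic camera mast (at y = +75 mm); its z is up. A blue photo mat 140 x 160 x 6 mm lies beside the mast on the +x side. The stand's place and yaw change from run to run.
- lock_grip (a point): centre of the grip bar on top of the red mushroom lock, about 71 mm above the bench. The upright bar is 46 mm long (this point's x axis), 16 mm thick (its y axis) and 28 mm high, 14 mm above and 14 mm below this point; below it is a red disc 56 mm across over a yellow housing 68 mm across. A white line on the bar's top marks its +x end. Axes turn with the knob.
- lock_press (a joint): how far the mushroom is pushed down, m: 0 up, 0.006 fully down. A spring pushes it back up: about 4 N at first, 8 N fully down.
- lock_turn (a joint): turn of the mushroom, rad: 0 locked, 1.3 unlocked (end of its turn), clockwise seen from above. It can only start to turn while it is pushed down at least 5 mm; it must be kept down until it has turned about 1.1, and then it springs up again when let go and stays unlocked. Turned less than about 1.0, a bolt holds the mast down. Turning is easy (about 0.05 N m).
- head_grip (a point): centre of the black grip head on top of the telescopic mast, about 200 mm above the bench at the start; it rises with the mast. The head is 44 mm (x) by 24 mm (y) by 46 mm high, so its top is 23 mm above this point. Axes as the stand's. The orange button is on its +y face.
- camera_mast: the whole sliding mast: aluminium tube 24 mm across, grip head with its button, and camera. Origin: on the tube axis, 200 mm below the centre of the grip head; axes as the stand's.
- button (a joint): orange spring button, 34 mm wide and 36 mm high, on the +y face of the head, standing 5 mm proud of it: 0 out, 0.005 pressed flush, m. 3 N at first, 6 N flush. Pressed more than 3.5 mm it frees the mast to slide; let go, it springs out and locks the mast at the nearest stop it meets. Pinching the head across its 24 mm (button on one side, bare face on the other) squeezes the button flush.
- mast (a joint): height of the telescopic mast above its lowest position, m: 0 down, first stop 0.05, second stop 0.10, which is also the top end of its travel (a hard stop). A spring and its weight pull it down with about 5 to 7 N at the bottom and 7 to 9 N at the top. A camera on a bracket, reaching 145 mm towards the stand's +x, rides on it, about 38 to 93 mm below the head's centre.
- parcel: white product box with a blue band, 75 x 85 x 55 mm, lying on the blue photo mat below the camera; leave alone. Origin: centre of its underside.
- bottle_a: red drinking bottle, 64 mm wide, 190 mm high, standing; leave alone. Origin: centre of its underside.
- bottle_b: blue drinking bottle, 64 mm wide, 190 mm high, standing; leave alone. Origin: centre of its underside.
- tape: yellow roll of tape, 90 mm wide, 45 mm high, lying flat; leave alone. Origin: centre of its underside.
- carton: closed brown carton, 90 x 90 x 110 mm; leave alone. Origin: centre of its underside.
- cup: white cup, 76 mm wide, 95 mm high; leave alone. Origin: centre of its underside.

How it is judged:
On the way, in this order (a step that is already met when the one before it is completed fails the run):
1. the mushroom lock is pushed down (value of joint lock_press above 0.0042 m), for 0.1 s.
2. the lock is turned clockwise to its end and has sprung back up (value of joint lock_turn above 1.1 rad and value of joint lock_press below 0.0025 m), for 0.2 s.
3. the mast is held at its second stop with the button squeezed (value of joint mast above 0.094 m and value of joint button above 0.0035 m and contact force between the fingers and camera_mast above 3 N), for 0.2 s.
At the end, for the whole second after the job is handed in: Mast still and at its second stop (over 94 of 100 mm up); fingers grip its head with over 3 N and keep the orange button squeezed (over 3.5 of 5 mm), so the robot alone carries it; mushroom lock up (under 2.5 mm down) and turned to unlocked (over 1.0 rad) (all of step 3 and value of joint lock_turn above 1 rad and value of joint lock_press below 0.0025 m and velocity of joint mast between -0.01 and 0.01 m/s); the arm keeps its last pose, push and grip.
It fails at once if a bystander is shoved more than 30 mm or knocked over (distance of any of parcel, bottle_a, bottle_b, tape, carton, cup from where it was at the start of the episode above 0.03 m or angle between any of parcel, bottle_a, bottle_b, tape, carton, cup's own z axis and vertical above 0.5 rad).
It also fails if it takes over 64 s, if anything falls off the work surface, if the arm or the gripper's body presses on something with over 40 N, if the wrist force passes 120 N, or if a joint passes its speed limit or range.

## Working session

There is one attempt and no reset: what is moved stays moved. The work goes in short steps, Python scripts to look and compute and a tool call to move; the robot and the scene stay as the last step left them, time stands still between calls to the robot, and variables do not carry over. Pictures are saved under pics/ and viewed, about 8 in all and at most 12, crops included, and the job is handed in when it is done.

Besides the shell and the picture viewer there is one more tool, called as name(argument=value, ...) on one line, values as JSON. apply_moves: Moves the arm, as the interface text tells. Its arguments: {"type":"object","properties":{"plan":{"type":"string"},"claw":{"type":"number"},"force":{"type":"number"}},"required":["plan"]}

```bash
mkdir -p pics; ls; python3 - <<'E'
from cell import r
import cv2,numpy as np
s=r.read_state();print(s, r.hold_point_z)
for n in("scene","side"):
    im=r.grab_frame(n);cv2.imwrite(f"pics/{n}0.png",im[:,:,::-1]);m=r.camera_model(n);print(n,np.round(m["mtx"],1).tolist(),np.round(m["world_from_camera"],3).tolist())
m=r.camera_model("wrist");print(np.round(m["mtx"],1).tolist(),np.round(m["tool_from_camera"],3).tolist())
E
```

```text
pics
{'time_s': 0.0, 'joint_positions': array([ 0.03377414,  0.68999311, -0.19452045,  1.56635609,  0.15728551,
        0.9024774 , -0.21509234]), 'qvel': array([-2.11824049e-03,  5.93418856e-04,  3.51486169e-04, -2.48231636e-04,
       -1.25657254e-03,  6.48669050e-04,  2.46342744e-05]), 'joint_torque': array([ 3.38560185e-04, -5.27571630e+01, -1.26686912e+00, -1.53434461e+01,
       -5.26333472e-02,  6.56995355e-03,  1.65937727e-04]), 'tool_pos': array([ 6.24291998e-01, -3.00275891e-05,  1.98901343e-01]), 'orientation': array([ 7.07065675e-01,  7.07147284e-01, -6.91269600e-04, -6.09742921e-04]), 'contact_force': array([-0.03730257,  0.46643976,  0.55382946]), 'torque': array([-0.00469932, -0.00449944,  0.01477169]), 'gripper_width': 0.9971191882039578} 0.0187
scene [[483.6, 0.0, 315.2], [0.0, 483.6, 235.0], [0.0, 0.0, 1.0]] [[-0.108, 0.778, -0.62, 1.311], [0.994, 0.073, -0.082, 0.112], [-0.018, -0.625, -0.781, 1.151], [0.0, 0.0, 0.0, 1.0]]
side [[546.8, 0.0, 326.2], [0.0, 546.8, 236.0], [0.0, 0.0, 1.0]] [[0.779, -0.473, 0.411, 0.018], [-0.626, -0.578, 0.523, -0.617], [-0.01, -0.665, -0.747, 1.039], [0.0, 0.0, 0.0, 1.0]]
[[401.9, 0.0, 319.9], [0.0, 401.9, 239.7], [0.0, 0.0, 1.0]] [[0.001, -0.95, -0.312, 0.08], [1.0, 0.001, 0.0, -0.001], [-0.0, -0.312, 0.95, -0.185], [0.0, 0.0, 0.0, 1.0]]
```

View pics/scene0.png

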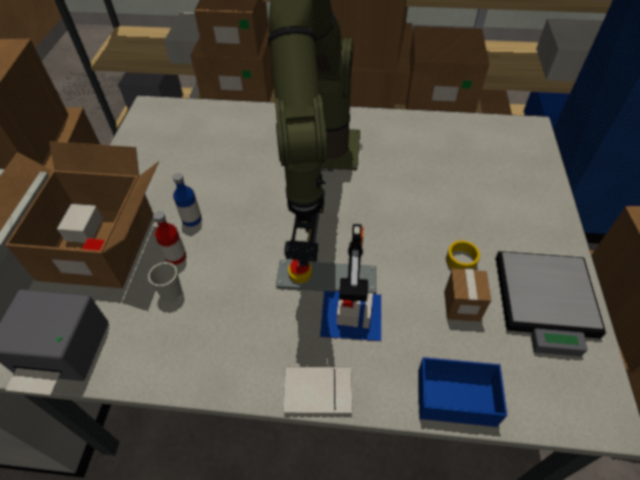

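View pics/side0.png

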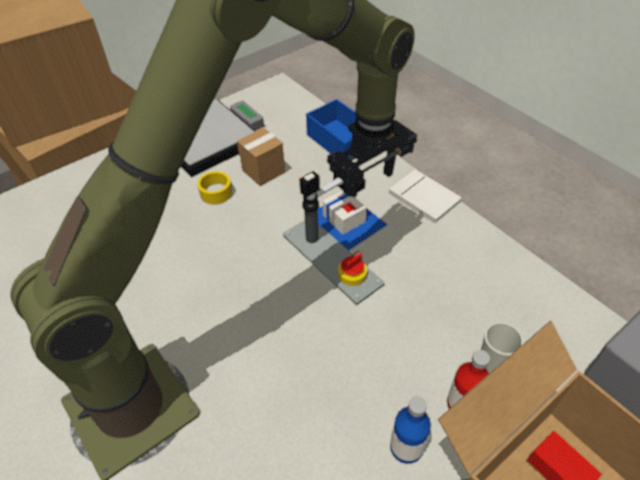

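The scene view shows the lock at about (300,270), the mast head at about (357,232) and the mat at (352,315). The side view shows the head at (310,185) and the lock at (353,268). The stand's y runs roughly along world +y. Next I'll look through the wrist camera.

```bash
cat > h.py <<'E'
from cell import r
import cv2,numpy as np
from scipy.spatial.transform import Rotation as R
def T_of(n,s=None):
    m=r.camera_model(n)
    if n!="wrist": return m["mtx"],np.array(m["world_from_camera"])
    T=np.eye(4);T[:3,:3]=R.from_quat(s["orientation"]).as_matrix();T[:3,3]=s["tool_pos"]
    return m["mtx"],T@np.array(m["tool_from_camera"])
def ray(cam,px):
    K,T=cam;d=T[:3,:3]@np.linalg.inv(K)@np.array([px[0],px[1],1.]);return T[:3,3],d/np.linalg.norm(d)
def onplane(cam,px,z):
    o,d=ray(cam,px);return o+d*(z-o[2])/d[2]
def tri(l):
    A=0;b=0
    for c,p in l:
        o,d=ray(c,p);P=np.eye(3)-np.outer(d,d);A=A+P;b=b+P@o
    return np.linalg.solve(A,b)
def proj(cam,p):
    K,T=cam;q=K@(T[:3,:3].T@(np.array(p)-T[:3,3]));return q[:2]/q[2]
def shot(n,f):
    s=r.read_state();im=r.grab_frame(n);cv2.imwrite(f"pics/{f}.png",im[:,:,::-1]);return im,T_of(n,s)
def blobs(im,lo,hi,amin=30):
    m=cv2.inRange(cv2.cvtColor(im,cv2.COLOR_RGB2HSV),np.array(lo),np.array(hi))
    n,_,st,c=cv2.connectedComponentsWithStats(m);return [(st[i].tolist(),c[i].round(1).tolist()) for i in range(1,n) if st[i,4]>=amin],m
E
python3 - <<'E'
from h import *
im,c=shot("wrist","w0")
for nm,lo,hi in(("yel",(20,120,80),(33,255,255)),("red",(0,150,60),(6,255,255)),("or",(8,150,60),(18,255,255))):
    print(nm,blobs(im,lo,hi,20)[0])
for n in("scene","side"):
    im=cv2.imread(f"pics/{n}0.png")[:,:,::-1]
    for nm,lo,hi in(("yel",(20,120,80),(33,255,255)),("red",(0,150,60),(6,255,255)),("or",(7,150,60),(19,255,255))):
        print(n,nm,[b for b in blobs(im,lo,hi,15)[0]])
E
```

```text
yel [([203, 201, 75, 75, 1364], [248.8, 223.5]), ([46, 391, 10, 38, 123], [49.9, 410.3]), ([585, 396, 10, 50, 163], [590.4, 419.7]), ([46, 428, 10, 18, 59], [50.0, 436.1])]
red [([347, 50, 7, 43, 204], [350.4, 74.0]), ([203, 218, 65, 59, 2667], [235.3, 247.0])]
or [([205, 216, 59, 33, 79], [229.4, 225.5]), ([255, 249, 14, 24, 25], [263.8, 260.8])]
scene yel [([448, 240, 32, 29, 366], [463.5, 254.0]), ([288, 267, 22, 13, 106], [296.9, 275.1])]
scene red [([155, 222, 23, 24, 404], [165.6, 234.0]), ([82, 238, 22, 13, 213], [92.7, 244.0]), ([173, 258, 10, 6, 29], [177.7, 261.2]), ([291, 259, 17, 15, 143], [297.4, 266.9]), ([343, 299, 10, 8, 65], [347.4, 302.9])]
scene or [([201, 7, 8, 6, 18], [204.3, 9.1]), ([57, 143, 16, 13, 51], [64.0, 149.0]), ([76, 143, 12, 4, 15], [81.1, 143.9]), ([95, 144, 7, 8, 16], [97.2, 147.2]), ([83, 146, 8, 13, 27], [86.4, 152.6]), ([109, 148, 13, 9, 35], [115.9, 151.6]), ([97, 150, 12, 9, 28], [102.7, 154.2]), ([128, 153, 6, 5, 15], [130.5, 155.1]), ([77, 155, 5, 6, 15], [78.7, 157.7]), ([93, 158, 15, 15, 61], [100.6, 163.7]), ([84, 161, 10, 11, 33], [88.2, 165.4]), ([76, 173, 12, 2, 18], [81.7, 173.6]), ([360, 228, 3, 14, 26], [361.3, 233.7]), ([78, 236, 29, 18, 134], [94.9, 246.9]), ([289, 264, 21, 11, 53], [299.0, 270.4]), ([452, 269, 12, 2, 18], [458.2, 269.3])]
side yel [([197, 171, 35, 33, 790], [214.5, 186.9]), ([338, 264, 29, 22, 316], [351.7, 276.9])]
side red [([343, 203, 12, 9, 63], [348.4, 207.1]), ([342, 253, 22, 22, 338], [352.8, 264.2]), ([455, 363, 34, 33, 632], [468.4, 377.4]), ([528, 432, 73, 48, 2047], [561.2, 460.7])]
side or [([340, 263, 25, 13, 46], [351.8, 270.5]), ([464, 374, 25, 22, 30], [476.8, 383.9]), ([535, 431, 26, 18, 26], [547.5, 437.5]), ([572, 446, 30, 34, 38], [588.8, 462.6]), ([531, 465, 16, 15, 18], [539.0, 471.9])]
```

View pics/w0.png

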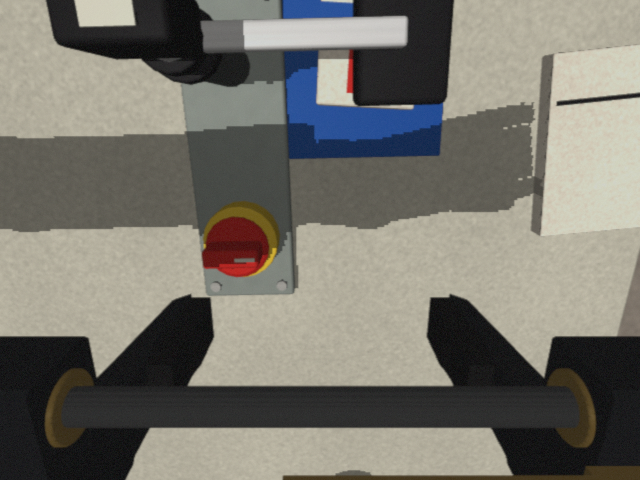

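The wrist view shows the plate running from its near end at row 293 (corners about (206,293) and (294,293)) up to the mast at top left. The red bar spans about x 203–262 at rows 245–268, with the white mark near (245,260).

```bash
python3 - <<'E'
from h import *
im=cv2.imread("pics/w0.png")[:,:,::-1]
s=r.read_state();c=T_of("wrist",s)
P=lambda u,v,z:onplane(c,(u,v),z)[:2].round(4)
a,b,d,e=P(206,293.5,.015),P(294,293.5,.015),P(187,110,.015),P(284,110,.015)
print("corners",a,b,"width",np.linalg.norm(a-b)); 
for p,q in((a,d),(b,e)): v=q-p; print("yaw",np.degrees(np.arctan2(-v[0],v[1])))
print("yaw end",np.degrees(np.arctan2(*(b-a)[::-1])))
print("yel",P(203,235,.03),P(278,240,.03),P(240,201,.03))
sc,sd=T_of("scene"),T_of("side")
print("button-scene z.2",onplane(sc,(361.3,234.5),.2).round(4))
print("red ctr",tri([(sc,(297.4,266.9)),(sd,(352.8,264.2)),(c,(235.3,247))]).round(4), tri([(sc,(297.4,266.9)),(sd,(352.8,264.2))]).round(4))
print("head top tri",tri([(sc,(356,231)),(sd,(310,186))]).round(4))
big=cv2.resize(np.ascontiguousarray(im[180:310,180:320]),None,fx=4,fy=4,interpolation=cv2.INTER_CUBIC)
sm=cv2.resize(np.ascontiguousarray(cv2.imread("pics/side0.png")[150:220,270:350,::-1]),(600,525))[:520,:]
out=np.hstack([big, cv2.resize(sm,(240,520))[:, :]])
cv2.imwrite("pics/c0.png",out[:,:,::-1])
E
```

```text
corners [ 0.5084 -0.0984] [ 0.5974 -0.0983] width 0.08900005617975763
yaw 0.35707955514832157
yaw 1.7524120491612631
yaw end 0.06437725326040587
yel [ 0.5156 -0.0317] [ 0.5847 -0.0364] [5.517e-01 4.000e-04]
button-scene z.2 [0.5445 0.1278 0.2   ]
red ctr [ 0.5525 -0.0365  0.0524] [ 0.5544 -0.0368  0.0525]
head top tri [0.5411 0.1107 0.2042]
```

View pics/c0.png

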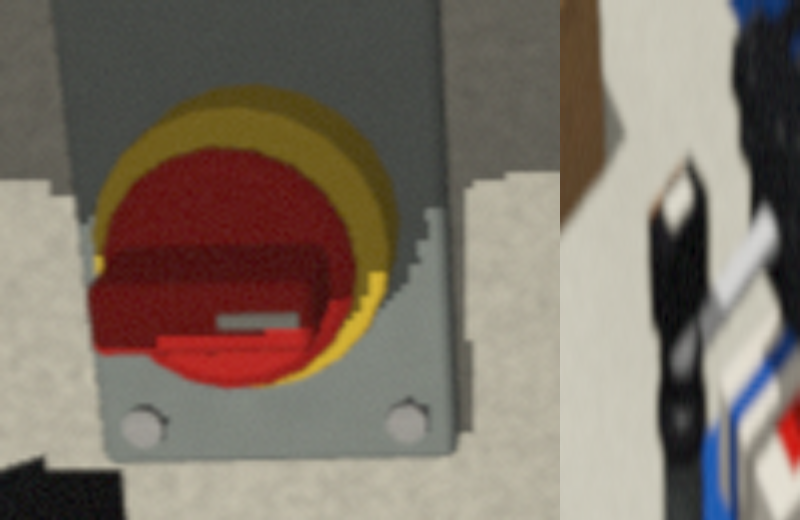

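The bar is nearly aligned with world x, with its white end at +x. The lock centre is near (0.552, -0.034) and the mast near (0.548, 0.114). The plate's measured width is 89 mm against the given 90 mm. I'll move above the lock and turn the jaws to open along y.

apply_moves(plan="-1.7 -3.6 0 0; -1.7 -3.6 0 0; 0 0 0 -7; 0 0 0 -7; 0 0 0 -7; 0 0 0 -7; 0 0 0 -7; 0 0 0 -7; 0 0 0 -7; 0 0 0 -7", claw=1, force=30)

```text
time_s: 0.98
tool_pos: [0.5428, -0.0363, 0.1949]
orientation: [0.279, 0.96, -0.003, -0.006]
contact_force: [-0.2, 0.2, 0.8]
gripper_width: 1.001
```

```bash
python3 - <<'E'
from h import *
s=r.read_state();M=R.from_quat(s["orientation"]).as_matrix()
print(s["time_s"],s["tool_pos"],M[:,0],M[:,2],s["joint_positions"][6],s["contact_force"])
print("ccw yaw of tool y from world y deg",np.degrees(np.arctan2(-M[0,1],M[1,1])))
E
```

```text
0.9833 [ 0.54275291 -0.03625261  0.19488852] [-0.84397938  0.53629278  0.00942633] [-0.01288216 -0.00269771 -0.99991338] 0.5967524118888169 [-0.15263058  0.16955361  0.76658816]
ccw yaw of tool y from world y deg -32.42828348979096
```

apply_moves(plan="0 0 0 -6.7; 0 0 0 -6.7; 0 0 0 -6.7; 0 0 0 -6.7; 0 0 0 -6.7; 0 0 2 0; 0 0 1.5 0; 0 0 0 0; 0 0 0 0; 0 0 0 0")

```text
time_s: 1.82
tool_pos: [0.541, -0.0382, 0.1577]
orientation: [-0.026, 1.0, -0.001, -0.008]
contact_force: [0.6, 0.3, 0.2]
gripper_width: 0.997
```

```bash
python3 - <<'E'
from h import *
im,c=shot("wrist","w1")
s=r.read_state();M=R.from_quat(s["orientation"]).as_matrix()
print(s["time_s"],s["tool_pos"],M[:,0],M[:,2],s["joint_positions"])
print("yaw",np.degrees(np.arctan2(-M[0,1],M[1,1])))
for nm,lo,hi in(("yel",(20,120,80),(33,255,255)),("red",(0,150,40),(8,255,255))): print(nm,blobs(im,lo,hi,50)[0])
E
```

```text
1.8667 [ 0.54129924 -0.03816496  0.15796348] [-0.99852126 -0.05212659  0.01543067] [-0.01530522 -0.0028049  -0.99987893] [ 0.36200128  0.70943064 -0.64168343  1.8296721   0.56802447  0.81161164
  1.04875036]
yaw 2.9901146780244168
yel [([282, 186, 85, 83, 1607], [323.8, 210.9]), ([573, 374, 23, 72, 394], [587.0, 411.1]), ([46, 391, 10, 55, 188], [49.9, 420.0])]
red [([288, 202, 72, 78, 3846], [324.1, 237.2])]
```

View pics/w1.png

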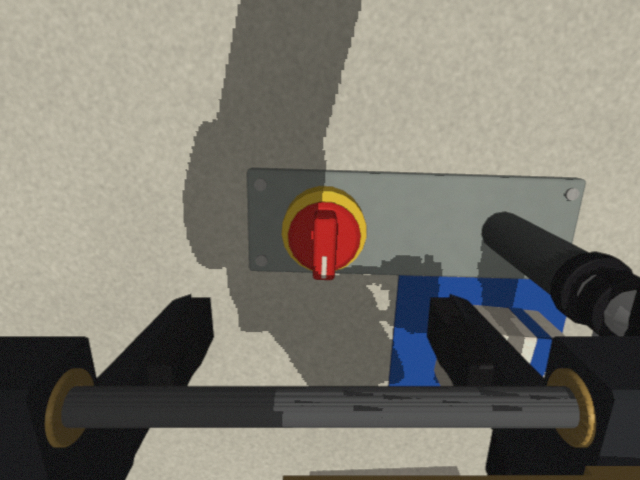

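The wrist view shows the plate's long edge running from (248,168) to (585,180). The lock is at about (324,232), and the bar runs along the image column at x≈324 down to (324,279), with its white end towards +x. The mast tube and head are at lower right.

```bash
python3 - <<'E'
from h import *
s=r.read_state();c=T_of("wrist",s)
P=lambda u,v,z:onplane(c,(u,v),z)[:2].round(4)
a,b,d=P(248,168,.015),P(585,180,.015),P(249,270,.015)
v=b-a;print(a,b,d,"len",np.linalg.norm(v),"w",np.linalg.norm(d-a),"yaw",np.degrees(np.arctan2(-v[0],v[1])))
y=np.arctan2(-v[0],v[1]);ex=np.array([np.cos(y),np.sin(y)]);ey=np.array([-np.sin(y),np.cos(y)])
o=a+45*1e-3*ex+.14*ey
print("lock",o-.075*ey,"mast",o+.075*ey)
print("bar +x end top",P(324,279,.085),"-x end",P(325.5,211,.085))
print("yel",P(282.5,227,.03),P(367,231,.03),"top",P(324,186,.03),"bot",P(324,269,.03))
print("mast base",P(500,232,.03), "disc L/R",P(288,232,.057),P(360,236,.057))
print("wrist T tool axes tilt",R.from_quat(s["orientation"]).as_matrix().round(3))
E
```

```text
[ 0.5068 -0.0996] [0.5017 0.1757] [ 0.5957 -0.0987] len 0.2753472353229645 w 0.08890455556381796 yaw 1.061296967808975
lock [ 0.55058835 -0.03377766] mast [0.54781004 0.11619661]
bar +x end top [ 0.5712 -0.0347] -x end [ 0.5227 -0.0364]
yel [ 0.5507 -0.0691] [ 5.504e-01 -5.000e-04] top [ 0.5156 -0.0374] bot [ 0.5853 -0.0335]
mast base [0.5454 0.1074] disc L/R [ 0.5467 -0.0626] [ 0.5469 -0.009 ]
wrist T tool axes tilt [[-0.999 -0.052 -0.015]
 [-0.052  0.999 -0.003]
 [ 0.015 -0.002 -1.   ]]
```

apply_moves(plan="-0.9 0.3 0 1.5; 0 0 2 0; 0 0 2 0; 0 0 2 0; 0 0 1.5 0; 0 0 1 0; 0 0 0 0; 0 0 0 0; 0 0 0 0; 0 0 0 0")

```text
time_s: 2.7
tool_pos: [0.5577, -0.0336, 0.0786]
orientation: [-0.011, 1.0, -0.001, 0.001]
contact_force: [0.8, -0.2, -0.5]
gripper_width: 0.999
```

```bash
python3 - <<'E'
from h import *
im,c=shot("wrist","w2")
s=r.read_state();M=R.from_quat(s["orientation"]).as_matrix()
print(s["tool_pos"],M.round(3).tolist(),s["contact_force"])
print("TCP px",proj(c,s["tool_pos"]),"bar expect",[proj(c,(0.549+d,-.035,.085)).round(0) for d in(-.023,0,.023)])
E
```

```text
[ 0.55786743 -0.03360733  0.07877369] [[-1.0, -0.023, 0.003], [-0.023, 1.0, -0.003], [-0.003, -0.003, -1.0]] [-0.23758577 -0.31935811 -0.06730062]
TCP px [321.51160394 280.79960197] bar expect [array([320., 223.]), array([319., 269.]), array([318., 312.])]
```

View pics/w2.png

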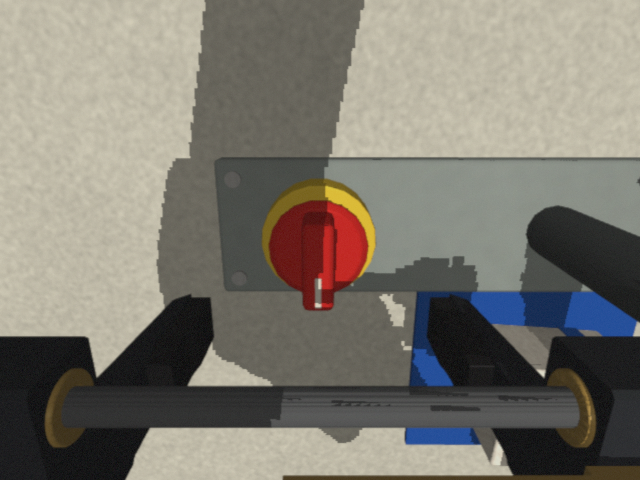

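Bar's top spans rows 214–308 at column 318, so its centre is at x≈0.546. The plate edge is level in the image, so the yaw matches. I'll shift, lower and grip.

apply_moves(plan="1.1 -0.1 0 0; 0 0 0.9 0; 0 0 0.8 0; 0 0 0 0; 0 0 0 0; 0 0 0 0; 0 0 0 0; 0 0 0 0; 0 0 0 0; 0 0 0 0")

```text
time_s: 3.58
tool_pos: [0.5513, -0.0344, 0.0625]
orientation: [-0.011, 1.0, -0.001, 0.005]
contact_force: [-0.0, 0.5, 0.3]
gripper_width: 0.999
```

apply_moves(plan="0.4 -0.05 0 0; 0 0 0 0; 0 0 0 0; 0 0 0 0; 0 0 0 0; 0 0 0 0; 0 0 0 0; 0 0 0 0; 0 0 0 0; 0 0 0 0", claw=-1, force=20)

```text
time_s: 4.42
tool_pos: [0.5471, -0.0351, 0.0628]
orientation: [-0.011, 1.0, -0.001, 0.005]
contact_force: [-1.0, -0.4, 0.1]
gripper_width: 0.271
```

apply_moves(plan="0 0 0 0; 0 0 0 0; 0 0 0 0; 0 0 0 0; 0 0 0.3 0; 0 0 0.4 0; 0 0 0.4 0; 0 0 0.4 0; 0 0 0.4 0; 0 0 0.4 0")

```text
time_s: 5.25
tool_pos: [0.5479, -0.0351, 0.0385]
orientation: [-0.011, 1.0, -0.001, 0.006]
contact_force: [-1.3, -1.1, 7.0]
gripper_width: 0.005
```

```bash
python3 - <<'E'
from h import *
im,c=shot("wrist","w3")
s=r.read_state();print(s)
a=r.grab_frame("side");b=cv2.resize(np.ascontiguousarray(a[170:330,260:440]),(540,480),interpolation=cv2.INTER_CUBIC)
w=cv2.resize(im[120:440,180:460].copy(),(260,297))
o=np.zeros((480,800,3),np.uint8);o[:,:540]=b;o[:297,540:]=w
cv2.imwrite("pics/c3.png",o[:,:,::-1])
E
```

```text
{'time_s': 5.3, 'joint_positions': array([ 0.25014005,  0.86923692, -0.46224481,  1.92125207,  0.7616817 ,
        0.52058151,  0.84463119]), 'qvel': array([ 0.00376307, -0.01628239, -0.01029606,  0.00032046, -0.01309976,
        0.02162283,  0.01224286]), 'joint_torque': array([-2.01503781e-02, -4.40067637e+01, -4.06147465e+00, -6.55079082e+00,
        1.58911524e-01, -6.72527701e-01, -1.30784154e-02]), 'tool_pos': array([ 0.54794546, -0.03500418,  0.03852822]), 'orientation': array([-0.01080328,  0.99992239, -0.00110525,  0.00610598]), 'contact_force': array([-2.37086836, -0.44414029,  8.18740309]), 'torque': array([-0.1380349 ,  0.33299131, -0.00740047]), 'gripper_width': 0.00419053530009444}
```

View pics/c3.png

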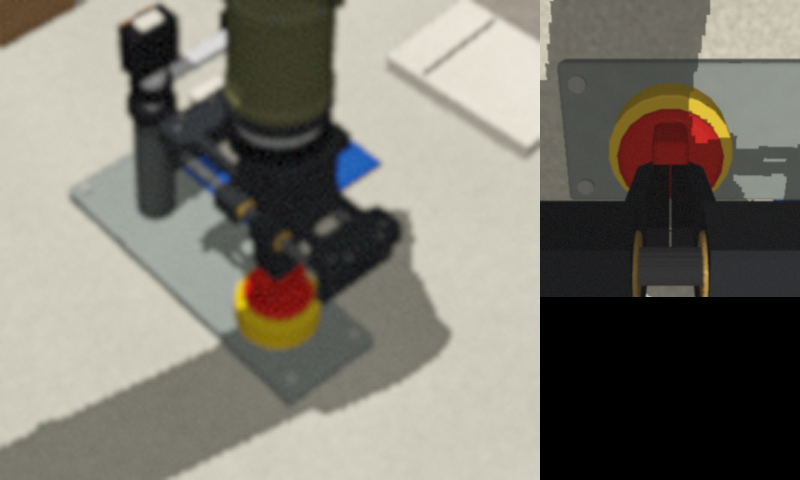

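The tips shut to width 0 directly on top of the bar, at a reported TCP height of 0.0385. In the wrist view the visible fingertips also sit about 38 mm short of the stated TCP. So the real finger ends are about 40 mm above the reported TCP: the bar's top, pressed, is at 0.079. I'll correct for that by raising, opening, lowering to TCP z≈0.02 and gripping again.

apply_moves(plan="0 0 -1 0; 0 0 -1 0; 0 0 -0.5 0; 0 0 0 0; 0 0 0 0; 0 0 0 0; 0 0 0 0; 0 0 0 0; 0 0 0 0; 0 0 0 0", claw=1)

```text
time_s: 6.18
tool_pos: [0.5471, -0.0351, 0.0648]
orientation: [-0.011, 1.0, -0.001, 0.006]
contact_force: [-0.5, -0.7, -0.6]
gripper_width: 0.737
```

apply_moves(plan="0 0 0 0; 0 0 0 0; 0 0 1.2 0; 0 0 1.2 0; 0 0 1 0; 0 0 0.5 0; 0 0 0 0; 0 0 0 0; 0 0 0 0; 0 0 0 0")

```text
time_s: 7.02
tool_pos: [0.5483, -0.0348, 0.0242]
orientation: [-0.011, 1.0, -0.001, 0.006]
contact_force: [-0.2, -0.4, -0.6]
gripper_width: 1.001
```

apply_moves(plan="0 0 0.2 0; 0 0 0 0; 0 0 0 0; 0 0 0 0; 0 0 0 0; 0 0 0 0; 0 0 0 0; 0 0 0 0; 0 0 0 0; 0 0 0 0", claw=-1, force=30)

```text
time_s: 7.85
tool_pos: [0.5495, -0.0349, 0.0236]
orientation: [-0.011, 1.0, -0.001, 0.007]
contact_force: [0.0, 0.7, 0.3]
gripper_width: 0.268
```

apply_moves(plan="0 0 0 0; 0 0 0 0; 0 0 0 0; 0 0 0 0; 0 0 0 0; 0 0 0 0; 0 0 0 0; 0 0 0 0; 0 0 0 0; 0 0 0 0")

```text
time_s: 8.68
tool_pos: [0.5494, -0.0349, 0.0236]
orientation: [-0.011, 1.0, -0.001, 0.007]
contact_force: [-0.1, -0.7, -0.2]
gripper_width: 0.179
```

Gripped: 0.179 × 88 mm ≈ 16 mm, which is the bar's thickness. Now I'll press.

apply_moves(plan="0 0 0.4 0; 0 0 0.4 0; 0 0 0.4 0; 0 0 0.5 0; 0 0 0.5 0; 0 0 0.5 0; 0 0 0.5 0; 0 0 0.5 0; 0 0 0.5 0; 0 0 0.5 0")

```text
time_s: 9.52
tool_pos: [0.5528, -0.0356, 0.0133]
orientation: [-0.012, 1.0, -0.012, 0.02]
contact_force: [-12.1, -0.0, 49.2]
gripper_width: 0.175
```

apply_moves(plan="0.2 0 0.1 0; 0 0 0.2 5; 0 0 0.2 7; 0 0 0.2 7; 0 0 0.2 7; 0 0 0.2 7; 0 0 0.2 7; 0 0 0.2 7; 0 0 0.2 7; 0 0 0.2 7")

```text
time_s: 10.35
tool_pos: [0.5532, -0.0356, 0.0135]
orientation: [0.508, 0.861, 0.001, 0.032]
contact_force: [-5.0, 0.4, 22.9]
gripper_width: 0.179
```

```bash
python3 - <<'E'
from h import *
s=r.read_state();M=R.from_quat(s["orientation"]).as_matrix();print(M.round(3).tolist(),"cw deg",-np.degrees(np.arctan2(-M[0,1],M[1,1])),s["contact_force"],s["torque"],s["joint_positions"])
E
```

```text
[[-0.482, 0.874, 0.057], [0.874, 0.484, -0.031], [-0.055, 0.035, -0.998]] cw deg 61.00518834943333 [-5.04203051  0.38114437 22.94567999] [6.98865863e-04 1.23222378e+00 2.37940078e-02] [ 0.02021678  0.87370234 -0.10251501  1.97363418  0.44071527  0.26562394
  0.03757367]
```

apply_moves(plan="0 0 0.2 6; 0 0 0.2 5; 0 0 0.2 4; 0 0 0.2 3; 0 0 0.2 3; 0 0 0.2 3; 0 0 0 2; 0 0 -0.2 0; 0 0 -0.2 0; 0 0 0 0")

```text
time_s: 11.18
tool_pos: [0.5539, -0.0362, 0.0194]
orientation: [0.686, 0.727, 0.007, 0.038]
contact_force: [0.1, -1.4, 1.8]
gripper_width: 0.212
```

```bash
python3 - <<'E'
from h import *
s=r.read_state();M=R.from_quat(s["orientation"]).as_matrix();print(M.round(3).tolist(),"cw deg",-np.degrees(np.arctan2(-M[0,1],M[1,1])),s["contact_force"],s["torque"],s["joint_positions"])
E
```

```text
[[-0.057, 0.996, 0.064], [0.997, 0.06, -0.041], [-0.045, 0.062, -0.997]] cw deg 86.55836248363892 [ 0.06922043 -1.40228289  1.83231179] [-0.39943425  0.31599707  1.11296876] [-0.03785511  0.86266408 -0.01564006  1.98209738  0.23839577  0.24088756
 -0.21898767]
```

apply_moves(plan="0 0 0 0; 0 0 0 0; 0 0 0 0; 0 0 0 0; 0 0 0 0; 0 0 0 0; 0 0 -1.5 0; 0 0 -3 0; 0 0 -4 0; 0 0 -4 0", claw=1)

```text
time_s: 12.02
tool_pos: [0.5395, -0.0307, 0.1378]
orientation: [0.689, 0.725, 0.001, 0.031]
contact_force: [0.4, 0.8, 1.0]
gripper_width: 0.943
```

apply_moves(plan="0 0 -4 0; 0 0 -4 0; 0 0 -2 0; 0 0 0 -7; 0 0 0 -7; 0 0 0 -7; 0 0 0 -7; 0 0 0 -7; 0 0 0 -7; 0 0 0 -7")

```text
time_s: 12.85
tool_pos: [0.5265, -0.0274, 0.2476]
orientation: [0.317, 0.948, -0.014, 0.025]
contact_force: [-0.1, 0.3, 0.2]
gripper_width: 1.0
```

```bash
python3 - <<'E'
from h import *
im,c=shot("wrist","w4")
s=r.read_state();M=R.from_quat(s["orientation"]).as_matrix();print(s["tool_pos"],M.round(3).tolist(),"cw deg",-np.degrees(np.arctan2(-M[0,1],M[1,1])),s["contact_force"],s["joint_positions"])
print("head top exp",proj(c,(.548,.115,.223)), "lock", proj(c,(.549,-.035,.085)))
E
```

```text
[ 0.52623338 -0.02772858  0.24740675] [[-0.801, 0.598, 0.038], [0.597, 0.801, -0.043], [-0.056, -0.012, -0.998]] cw deg 36.732577635571594 [ 0.17605407 -0.35810032 -0.53931935] [ 0.17838597  0.49577211 -0.37911047  1.83339903  0.30630074  0.8351737
  0.56848756]
head top exp [580.74906249 132.70334073] lock [331.6046212  218.71059311]
```

View pics/w4.png

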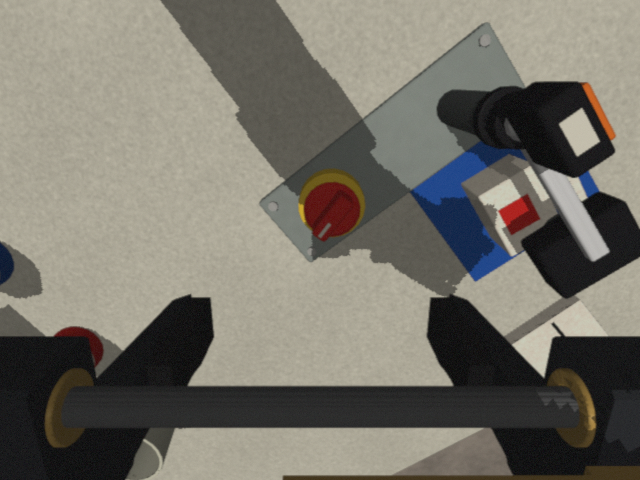

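The bar is now turned about 70–75° clockwise and the lock is up. The head's top is at (579,133), against (581,133) predicted for mast (0.548, 0.115), so that position is confirmed. I'll turn back and move above the head.

apply_moves(plan="0 0 0 -6.5; 0 0 0 -6.5; 0 0 0 -6.5; 0 0 0 -6.5; 0 0 0 -6.5; 0 0 0 -5.5; 0 3.5 0 0; 0 3.5 0 0; 0 3.5 0 0; 0 3.5 0 0")

```text
time_s: 13.73
tool_pos: [0.5131, 0.0997, 0.2332]
orientation: [-0.002, 1.0, -0.028, 0.006]
contact_force: [0.7, 0.3, 0.1]
gripper_width: 1.004
```

```bash
cat > st.py <<'E'
from h import *
import sys
s=r.read_state();M=R.from_quat(s["orientation"]).as_matrix();g=s["tool_pos"]-.059*M[:,2]
t=np.array([.548,.115,.2]);print("grasp",g.round(4),"z axis",M[:,2].round(3),"ccw",np.degrees(np.arctan2(-M[0,1],M[1,1])).round(1),"to go in tool cm",(M.T@(t-g)*100).round(2),s["contact_force"].round(1))
E
python3 st.py
```

```text
grasp [0.5124 0.1029 0.2921] z axis [ 0.012 -0.055 -0.998] ccw 0.2 to go in tool cm [-3.46  1.71  9.17] [0.7 0.3 0.1]
```

apply_moves(plan="-1.7 0.9 0 -1; -1.7 0.8 0 0; 0 0 0 0; 0 0 0 0; 0 0 0 0; 0 0 0 0; 0 0 0 0; 0 0 0 0; 0 0 0 0; 0 0 0 0")

```text
time_s: 14.57
tool_pos: [0.5382, 0.1224, 0.2295]
orientation: [-0.009, 1.0, -0.029, -0.001]
contact_force: [-0.8, -0.1, 0.2]
gripper_width: 1.001
```

```bash
python3 st.py; python3 - <<'E'
from h import *
im,c=shot("wrist","w5")
o=im.copy();p=proj(c,(.548,.115,.223));print(p)
cv2.circle(o,tuple(int(v) for v in p),3,(0,255,0),-1)
cv2.imwrite("pics/w5.png",o[:,:,::-1])
E
```

```text
grasp [0.5383 0.1258 0.2884] z axis [-0.001 -0.058 -0.998] ccw 1.0 to go in tool cm [-0.97 -0.59  8.88] [-0.8 -0.1  0.2]
[307.56266889 291.94198792]
```

View pics/w5.png

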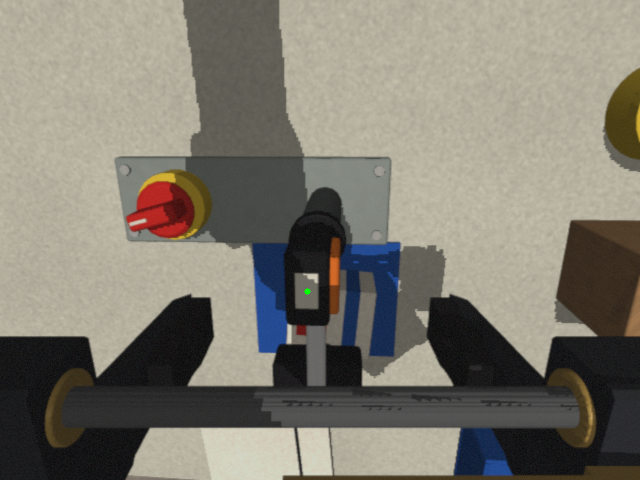

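The predicted head-top point lies on the label's centre at (307,292), the button's orange face is on the right (+y), and the lock bar points to -y as it should. Descending.

apply_moves(plan="-0.9 -0.6 0 0; 0 0 2 0; 0 0 2 0; 0 0 2 0; 0 0 1.2 0; 0 0 0 0; 0 0 0 0; 0 0 0 0; 0 0 0 0; 0 0 0 0")

```text
time_s: 15.45
tool_pos: [0.5564, 0.1088, 0.1588]
orientation: [-0.006, 1.0, -0.028, 0.004]
contact_force: [-0.2, -0.4, 0.4]
gripper_width: 1.002
```

```bash
python3 st.py
```

```text
grasp [0.5558 0.1122 0.2177] z axis [ 0.009 -0.057 -0.998] ccw 0.7 to go in tool cm [0.8  0.39 1.74] [-0.2 -0.4  0.4]
```

apply_moves(plan="0.5 0.3 0 0; 0 0 0.9 0; 0 0 0.7 0; 0 0 0 0; 0 0 0 0; 0 0 0 0; 0 0 0 0; 0 0 0 0; 0 0 0 0; 0 0 0 0")

```text
time_s: 16.28
tool_pos: [0.5521, 0.112, 0.1429]
orientation: [-0.007, 1.0, -0.028, 0.006]
contact_force: [-0.6, 0.5, 0.6]
gripper_width: 0.998
```

```bash
python3 st.py;  python3 - <<'E'
from h import *
im,c=shot("wrist","w6")
a=r.grab_frame("side");b=cv2.resize(np.ascontiguousarray(a[130:290,260:420]),(480,480),interpolation=cv2.INTER_CUBIC)
w=cv2.resize(im,(320,240))
o=np.zeros((480,800,3),np.uint8);o[:,:480]=b;o[:240,480:]=w
o[240:,480:]=cv2.resize(np.ascontiguousarray(r.grab_frame("scene")[180:300,280:440]),(320,240))
cv2.imwrite("pics/c6.png",o[:,:,::-1])
E
```

```text
grasp [0.5513 0.1153 0.2018] z axis [ 0.013 -0.056 -0.998] ccw 0.7 to go in tool cm [ 0.34 -0.02  0.17] [-0.6  0.5  0.6]
```

View pics/c6.png

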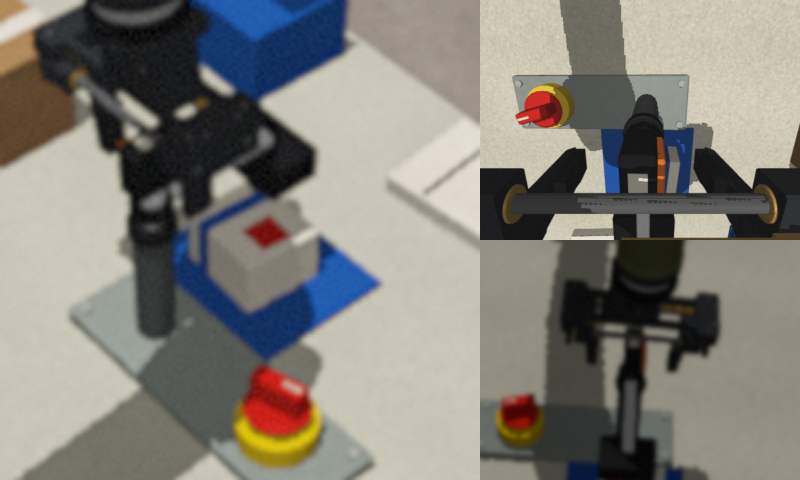

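The fingers straddle the head, with button and bare face facing the pads and the lock standing up and turned. Closing.

apply_moves(plan="0.3 0 0.1 0; 0 0 0 0; 0 0 0 0; 0 0 0 0; 0 0 0 0; 0 0 0 0; 0 0 0 0; 0 0 0 0; 0 0 0 0; 0 0 0 0", claw=-1, force=40)

```text
time_s: 17.27
tool_pos: [0.5488, 0.1121, 0.1417]
orientation: [-0.007, 1.0, -0.028, 0.006]
contact_force: [-2.0, -3.7, 1.6]
gripper_width: 0.286
```

apply_moves(plan="0 0 0 0; 0 0 0 0; 0 0 0 0; 0 0 0 0; 0 0 0 0; 0 0 0 0; 0 0 0 0; 0 0 0 0; 0 0 0 0; 0 0 0 0")

```text
time_s: 18.1
tool_pos: [0.5488, 0.1122, 0.1417]
orientation: [-0.006, 1.0, -0.027, 0.006]
contact_force: [-0.2, -2.4, 0.4]
gripper_width: 0.281
```

```bash
python3 st.py
```

```text
grasp [0.548  0.1154 0.2006] z axis [ 0.013 -0.053 -0.999] ccw 0.6 to go in tool cm [ 0.   -0.03  0.06] [-0.2 -2.4  0.4]
```

The width is 24.7 mm, so the button is squeezed nearly flush. Pulling up, compensating for the 3° tool tilt.

apply_moves(plan="0 0 -0.5 0; -0.02 -0.05 -1 0; -0.02 -0.06 -1.1 0; -0.02 -0.06 -1.1 0; -0.02 -0.06 -1.1 0; -0.02 -0.06 -1.1 0; -0.02 -0.06 -1.1 0; -0.02 -0.06 -1 0; 0 0 -0.2 0; 0 0 -0.1 0")

```text
time_s: 18.93
tool_pos: [0.5485, 0.1124, 0.2295]
orientation: [-0.005, 1.0, -0.025, 0.004]
contact_force: [3.1, -0.9, -8.5]
gripper_width: 0.287
```

```bash
python3 st.py
```

```text
grasp [0.5479 0.1153 0.2884] z axis [ 0.009 -0.05  -0.999] ccw 0.5 to go in tool cm [0.07 0.41 8.83] [ 3.1 -0.9 -8.5]
```

apply_moves(plan="0 0 -0.5 0; 0 0 -0.5 0; 0 0 -0.3 0; 0 0 -0.2 0; 0 0 -0.2 0; 0 0 -0.2 0; 0 0 -0.2 0; 0 0 -0.2 0; 0 0 -0.2 0; 0 0 -0.2 0")

```text
time_s: 19.77
tool_pos: [0.5476, 0.1126, 0.242]
orientation: [-0.004, 1.0, -0.023, -0.002]
contact_force: [5.6, 0.9, -21.5]
gripper_width: 0.278
```

```bash
python3 st.py;  python3 - <<'E'
from h import *
im,c=shot("wrist","w7")
a=r.grab_frame("side");b=cv2.resize(np.ascontiguousarray(a[130:290,260:420]),(480,480),interpolation=cv2.INTER_CUBIC)
w=cv2.resize(im,(320,240))
o=np.zeros((480,800,3),np.uint8);o[:,:480]=b;o[:240,480:]=w
o[240:,480:]=cv2.resize(np.ascontiguousarray(r.grab_frame("scene")[180:300,280:440]),(320,240))
cv2.imwrite("pics/c7.png",o[:,:,::-1])
E
python3 st.py
```

```text
grasp [0.5478 0.1153 0.3009] z axis [-0.004 -0.046 -0.999] ccw 0.5 to go in tool cm [-0.07  0.43 10.08] [  5.6   0.9 -21.5]
grasp [0.5478 0.1154 0.3009] z axis [-0.004 -0.046 -0.999] ccw 0.5 to go in tool cm [-0.06  0.43 10.08] [  5.8  -0.7 -21.9]
```

View pics/c7.png

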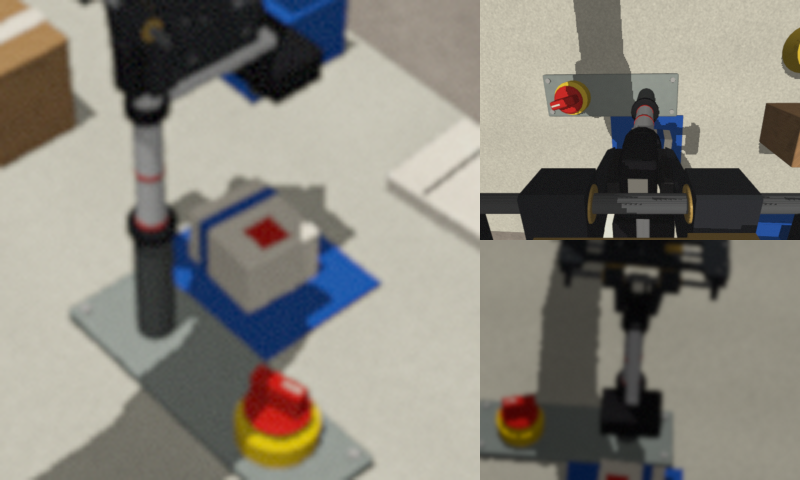

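The mast is up: the red ring of the second stop is at the collar, the tube is drawn out, the lock is up and turned, and the parcel hasn't moved. The TCP rose 100.3 mm, and the pull grew from 8.5 N to 21.5 N as it met the hard stop. Handing in.

```bash
python3 -c "
from h import *
s=r.read_state();print(s['time_s'],s['tool_pos'],s['gripper_width'],s['contact_force'],abs(s['qvel']).max())
print(r.hand_in())"
```

```text
19.9167 [0.547566   0.11262893 0.24197598] 0.27878058752070656 [  5.82873489  -0.71658523 -21.89305121] 0.001463210619572546
the job is handed in; nothing more can be done
None
```

The job is handed in at 19.9 s of the 64 s allowed. The lock was pushed down, turned clockwise to its end and sprang back up. The arm then squeezed the button, pulled the mast to its second stop and is holding it there.

**Last checks**
- **Height:** the grasp rose 100.3 mm from the bottom. The pull went from 8.5 N to about 22 N at the hard stop, and the picture shows the stop ring at the collar.
- **Button:** the jaws are 24.5 mm apart on the 24 mm head, so the button is nearly flush. The grip is set to 40 N.
- **Stillness:** joint speeds are about 0.001 rad/s.
- **Lock:** pictures show it up, with its bar turned about 70–75° (its end is at 74.5°). The joint values for the lock, mast and button can't be read directly.
- **Bystanders:** the parcel looks unmoved, and the arm went nowhere near the other items.

**What disagreed or went wrong**
- **Tool point:** the real fingertips end about 40 mm short of the reported TCP. My first grip therefore shut above the bar and only pressed the lock down. I corrected the offset and gripped again.
- **Pressing force:** it briefly reached 49 N through the fingertips at the lock. That is above the 40 N limit set for the arm and gripper body, though the body did not appear to touch anything.
- **Over-turn:** the tool turned about 13° past the lock's end, slipping on the bar.
- **Tilt:** the tool stayed tilted by about 3° throughout the mast pull, with no visible effect.

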